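# Rehang the lift-off gate of the tip-waste bin

### The arm

A 6-joint arm with a two-finger parallel gripper is mounted at the origin on the work surface. World frame = base frame: x ahead of the robot, y to its left, z up, the work surface at z = 0. Lengths are in m, angles in rad, forces in N, time in s.
With the tool pointing down it reaches from about 0.325 to 0.875 m from the base axis. Payload 4.4 kg.
Tool frame: the origin (TCP) lies midway between the tips of the shut fingers; the grasp point (between the pads) lies 19 mm behind it; z points along the fingers, x is the direction in which the jaws open and shut, and the axes are right-handed (so a half turn about z gives the same grasp; the last joint's range is limited). The gripper opens to 85 mm and grips with 20 to 120 N. Pads are 22 mm wide; open, the fingers measure 114 mm over their backs; the gripper's body (76 mm by 85 mm) begins 54 mm behind the grasp point. The pads swing forward as they close: fully open they stand 13 mm farther back than shut.
Start: joints at [1.073, 0.207, 1.542, -0, 1.393, -0.15], TCP at [0.195, 0.541, 0.231] pointing down, gripper open.
Joint ranges: [-2.73, 2.73], [-0.86, 2.22], [0.23, 2.46], [-1.11, 4.25], [0.08, 2.63], [-2.82, 2.82]. Speed limits (rad/s): [2.79, 2.79, 3.14, 3.14, 3.14, 3.14].

### API

Orientations are given as a unit quaternion [w, x, y, z].
In Python, from rig import robot gives the robot as it stands.
- The arm moves only by the tool apply_moves, never from a script. Its argument "moves" is a list of rows, each a list of 7 numbers: the shift along the tool's x, y, z in mm, then the turn, a rotation vector about the tool's x, y, z in rad, then the closure, from -1 (fully open) to 1 (shut). A call has 1 to 8 rows; each row is the pose to reach, as a shift and turn from the pose commanded when the call began, along the tool's axes at that moment; what a row does not reach only later rows make up. A row lasts 1/12 s, in which the tool goes at most 41.7 mm and 7.16 degrees, less where a joint would pass 70% of its speed; a pose out of reach is approached as far as the arm can. A call with a gripper value outside its range is refused whole. The fingers move at their own pace and stop on an object; "squeeze" is the grip in N (left out, the last holds). Time passes only in rows, so rows that repeat a pose let the fingers close. It gives the time, the measured TCP pose, the force and the opening at its end, in the units of the state.
- robot.read_state(): the state, without advancing time (a new reading comes with each control period).
- robot.capture(name): name is "scene" or "side" or "wrist"; returns the picture (384x512x3 uint8, red, green, blue); there is no depth.
- robot.get_calibration(name): a dict with "fovy" (degrees; the focal length in pixels is half the picture's height over the tangent of half this angle, whatever the lens; pixels are square), "cx", "cy" (the principal point, pixels), "position" and "orientation" of the camera in the world. Camera axes: x right, y up, looking along -z (the intrinsics and any distortion apply to the point x, -y, -z); pixel columns grow to the right and rows downward; lengths in m; the calibration is good to about 2 mm. A picture is of the moment at which its call begins: read the wrist's pose just before it. get_calibration takes no time and is no camera call; for the wrist camera it gives the pose at the moment of the call.
- robot.sign_off(): hands the job in, once; it reports no verdict.
The state is a dict: "t": time; "joint_pos": joint angles; "joint_velocities": joint speeds; "joint_torque": joint torques, N m; "eef_pos": TCP position; "tcp_rot": TCP orientation; "ft_force": force on the tool from outside, world axes, zero at the start; "moment": the same for the moment, N m; "finger_gap": finger opening in m.
Only numpy, scipy, OpenCV 4.12 (cv2) and the standard library are available. Lean on these libraries where they do the work, as an engineer would, in place of code of your own. Each camera call takes 0.05 s, during which the arm holds its last target. There are 200 camera calls.

### The job

The lime-green gate of the white tip-waste bin has been washed and stands in the aluminium drying rack. Lift it out by its black tab and hang it back on the bin: lower it upright until both orange knuckles sit fully down over the two dark steel pins, then let go so that it hangs there by itself. Leave the plain blue divider standing in the rack.

Things in the scene. Friction and masses are not known exactly. Their poses are not given: they have to be found in the camera images.
- gate_grip (a point): Centre of the black tab atop the loose lime gate (140 g): 12 mm thick (x), 36 wide (y), 44 tall, z up; grasp from above across x. Below: black crossbar 158 mm along y, top 22, underside 34 mm down; green panel 84 x 5 mm, lower edge 134 mm down. Starts upright, or leaning up to 4 degrees, in a rack slot; rack walls end 55 mm above the bench: lift straight up 60 mm to clear.
- gate_hinge (a point): On the gate, midway between its two orange knuckles, where the pins' centre line lies when seated; 39 mm below the tab centre. Axes as the tab's. Knuckles: arches open downwards, 72 mm to either side in y, 14 mm wide in y, lips 22 mm below this point; mouth 34 mm wide in x at the lips, narrowing to 22 mm, so they guide themselves onto the pins. Gate may hang either way round.
- bin_hinge (a point): Midway between the two pins of the fixed white bin, on their centre line, 115 mm above the bench. Pins 10 mm thick, level along y, each from 56 to 95 mm out, then a grey ear 36 mm wide (x) rising 18 mm above this point. The gate panel goes between the pin tips, knuckles over the pins. White cheeks under the pins end 30 mm below them. Open bin body 75 mm high reaches 140 mm to +x.
- divider_grip (a point): Centre of the white tab (same size as the gate's) of a loose plain blue divider without knuckles, white crossbar only 84 mm long. It stands in the rack's other slot, parallel to the gate and 110 mm from it in the gate's x, tabs equally high. To be left there.
Not all that is in view belongs to the job. There is more than one size of the part that bears divider_grip; the job needs the larger.

How it is judged:
By the outcome, as a careful person would: the job done as asked, in the order asked, and still so for the second after the job is handed in, with the robot touching nothing.
It also fails if it takes over 45 s, if anything falls off the work surface, if the arm or the gripper's body presses on something with over 40 N, if the wrist force passes 120 N, or if a joint passes its speed limit or range.

## Working session

There is one attempt and no reset: what is moved stays moved. The work goes in short steps, Python scripts to look and compute and a tool call to move; the robot and the scene stay as the last step left them, time stands still between calls to the robot, and variables do not carry over. Pictures are saved under pics/ and viewed, about 8 in all and at most 12, crops included, and the job is handed in when it is done.

Besides the shell and the picture viewer there is one more tool, called after "Emit:" as name(argument=value, ...), one argument or row to a line, values as JSON. apply_moves: Moves the arm, as the interface text tells. Its arguments: {"type":"object","properties":{"moves":{"type":"array"},"squeeze":{"type":"number"}},"required":["moves"]}

```bash
mkdir -p pics; ls
python3 - <<'E'
from rig import robot
import cv2,numpy as np
for n in ["scene","side","wrist"]:
    c=robot.get_calibration(n); print(n,c)
    im=robot.capture(n); cv2.imwrite(f"pics/{n}0.png",im[:,:,::-1])
print(robot.read_state())
E
```

```text
pics
scene {'fovy': 56.1251852840711, 'cx': 251.85888422298856, 'cy': 186.09177651018842, 'position': array([ 1.00059502, -0.27195705,  0.63077496]), 'orientation': array([0.78628733, 0.34230238, 0.2140015 , 0.46774424])}
side {'fovy': 49.97086002997781, 'cx': 258.8648114915012, 'cy': 183.39982756496755, 'position': array([0.37299427, 0.79086316, 0.66190745]), 'orientation': array([-0.06029427, -0.03891852,  0.46510948,  0.88233957])}
wrist {'fovy': 66.69553365453093, 'cx': 257.2034510640206, 'cy': 190.30436276467262, 'position': array([0.1332701 , 0.56216229, 0.37331809]), 'orientation': array([ 0.81151811, -0.10859083, -0.07502178,  0.5692259 ])}
{'t': 0.15, 'joint_pos': array([ 1.07349006e+00,  2.07260230e-01,  1.54265099e+00,  1.91075763e-05,
        1.39351689e+00, -1.50520173e-01]), 'joint_velocities': array([-0.00057567, -0.00318221, -0.00473838, -0.00117952,  0.00039887,
       -0.00157093]), 'joint_torque': array([ 8.89730956e-08, -3.83513439e+01, -2.92038059e+01, -2.30079559e-04,
        6.71739603e-03,  2.20643855e-06]), 'eef_pos': array([0.19515468, 0.54022931, 0.23036014]), 'tcp_rot': array([ 4.00224326e-04,  8.18498332e-01,  5.74508171e-01, -8.25911229e-04]), 'ft_force': array([ 0.14728046,  0.81379501, -0.58847866]), 'moment': array([ 0.01121958, -0.07119471, -0.00602455]), 'finger_gap': 0.08555503646721421}
```

View pics/scene0.png

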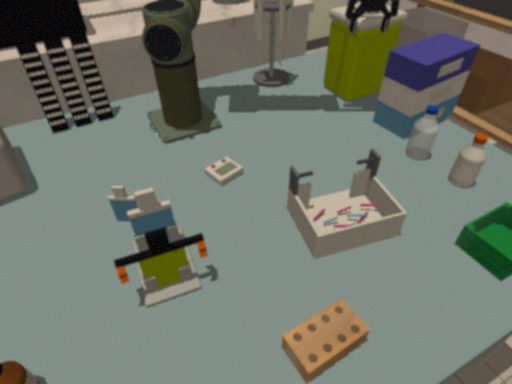

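View pics/side0.png

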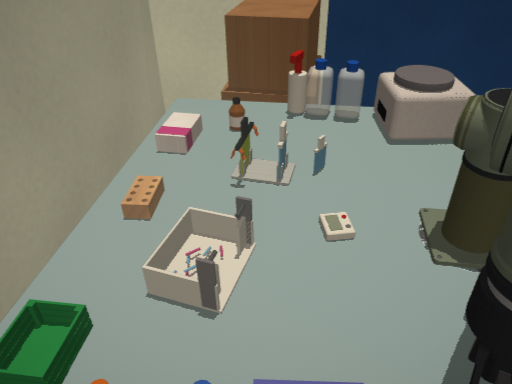

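Scene view: the gate is at about (160,240), with its black tab at (157,240). The rack divider's white tab is at (147,200), and a smaller decoy divider stands at (120,192). The bin's ears are at (294,182) and (374,163). The lime object at (365,50) is a clutter bag. In the side view the gate is at (245,140), the rack divider at (283,140), the small divider at (320,155), and the ears at (243,220) and (208,280). Next I'll take one close mosaic for pixel picking.

Run:
```python
import cv2,numpy as np
s=cv2.imread("pics/scene0.png"); d=cv2.imread("pics/side0.png")
def crop(im,x,y,w,h,f):
    c=cv2.resize(im[y:y+h,x:x+w],(400,300),interpolation=cv2.INTER_CUBIC)
    for k in range(0,w,10):
        cv2.line(c,(int(k*f),0),(int(k*f),8 if (x+k)%50 else 18),(0,0,255),1)
        if (x+k)%20==0: cv2.putText(c,str(x+k),(int(k*f)+2,14),0,.35,(0,0,255))
    for k in range(0,h,10):
        cv2.line(c,(0,int(k*f)),(8,int(k*f)),(0,0,255),1)
        if (y+k)%20==0: cv2.putText(c,str(y+k),(9,int(k*f)+4),0,.35,(0,0,255))
    return c
a=crop(s,100,180,160,120,2.5) ; b=crop(s,270,140,160,120,2.5)
c=crop(d,210,100,120,90,400/120); e=crop(d,140,190,160,120,2.5)
cv2.imwrite("pics/m1.png",np.vstack([np.hstack([a,b]),np.hstack([c,e])]))
```

```text
(no output)
```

View pics/m1.png

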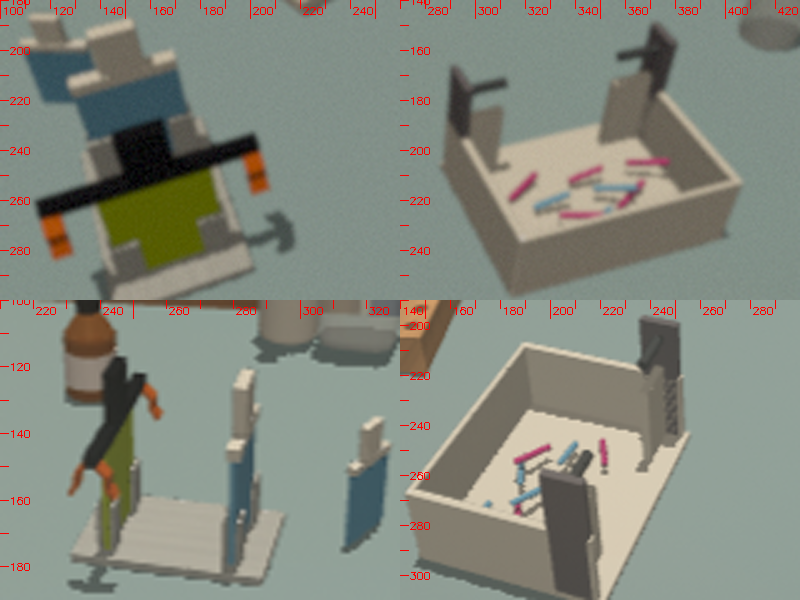

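Picks come from the mosaic. The gate stands in the front slot with its tab at scene (156,230) and side (245,117). The pin tips are at scene (312,173) and (357,163), and side (238,215) and (215,253). Next is triangulating these against the known sizes.

```bash
cat > h.py <<'E'
import numpy as np
from scipy.optimize import least_squares
from scipy.spatial.transform import Rotation as R
def rot(q): return R.from_quat(np.r_[q[1:],q[0]])
def proj(c,P):
    p=rot(c["orientation"]).inv().apply(np.atleast_2d(P)-c["position"])
    f=192/np.tan(np.radians(c["fovy"])/2)
    return np.c_[c["cx"]+f*p[:,0]/-p[:,2], c["cy"]-f*p[:,1]/-p[:,2]]
def tri(obs): # [(calib,uv)]
    r=least_squares(lambda P:np.concatenate([proj(c,P)[0]-uv for c,uv in obs]),[.5,0,.1])
    return r.x,np.abs(r.fun).max()
E
python3 - <<'E'
from rig import robot
from h import *
s=robot.get_calibration("scene");d=robot.get_calibration("side")
T={"tabtop":((155.6,229.6),(245.1,117.4)),"bar-y":((114.8,262),(252,123)),"bar+y":((202.6,234.5),(237,149.5)),
"pin-y":((312.4,172.8),(238,214.8)),"pin+y":((356.8,162.8),(215.2,253.2)),
"divtop":((143.6,191.5),(283.5,123.5)),"sdiv":((117.5,187),(322,139.5))}
P={}
for k,(a,b) in T.items():
    P[k],e=tri([(s,np.array(a)),(d,np.array(b))]); print(k,P[k].round(4),round(e,1))
for a,b in (("bar-y","bar+y"),("pin-y","pin+y"),("tabtop","divtop")):
    v=P[b]-P[a]; print(a,(P[a]+P[b])/2,np.linalg.norm(v),np.degrees(np.arctan2(-v[0],v[1])))
E
```

```text
tabtop [ 0.5669 -0.2341  0.1692] 0.6
bar-y [ 0.558  -0.3132  0.1177] 0.6
bar+y [ 0.5731 -0.1556  0.1153] 0.9
pin-y [0.5223 0.1236 0.1148] 0.7
pin+y [0.5429 0.2363 0.1107] 0.6
divtop [ 0.4579 -0.2251  0.163 ] 0.1
sdiv [ 0.3482 -0.2649  0.1025] 0.9
bar-y [ 0.56559248 -0.23438987  0.11647424] 0.1583767603902969 -5.472333238767653
pin-y [0.53257001 0.17995473 0.11279207] 0.11459532198678594 -10.349951757253192
tabtop [ 0.51239182 -0.2296171   0.16609719] 0.10960453983378443 85.31605646022173
```

The measurements agree with the given sizes: crossbar 158 mm, pin tips 115 mm (112 expected), slots 110 mm apart, pin height 0.113 m. Next I'll compute the reach.

```bash
cat >> h.py <<'E'
def goal(st,pos,yaw_deg,tilt=(0,0)):
    """shift mm and rotvec in tool axes to reach TCP pos, tool down, tool x at yaw"""
    r=rot(st["tcp_rot"]); y=np.radians(yaw_deg)
    g=R.from_rotvec([tilt[0],tilt[1],0])*R.from_matrix(np.array([[np.cos(y),np.sin(y),0],[np.sin(y),-np.cos(y),0],[0,0,-1]]).T)
    return (r.inv().apply(np.array(pos)-st["eef_pos"])*1000).round(1),(r.inv()*g).as_rotvec().round(4)
E
python3 -c "
from rig import robot
from h import *
print(goal(robot.read_state(),[.567,-.234,.235],-5.4))"
```

```text
(array([-601.8,  612.9,   -3.7]), array([9.0000e-04, 1.7000e-03, 1.3183e+00]))
```

Emit:
apply_moves(
  moves=[
    [-602,613,-4,0,0,1.318,-1],
    [-602,613,-4,0,0,1.318,-1],
    [-602,613,-4,0,0,1.318,-1],
    [-602,613,-4,0,0,1.318,-1],
    [-602,613,-4,0,0,1.318,-1],
    [-602,613,-4,0,0,1.318,-1],
    [-602,613,-4,0,0,1.318,-1],
    [-602,613,-4,0,0,1.318,-1],
  ],
)

```text
t: 0.82
eef_pos: [0.3398, 0.2384, 0.2327]
tcp_rot: [-0.0, 0.994, 0.109, 0.0]
ft_force: [0.9, 0.6, 0.4]
finger_gap: 0.085
```

```bash
python3 -c "
from rig import robot
from h import *
s=robot.read_state();print(s['t'],s['eef_pos'],goal(s,[.567,-.234,.235],-5.4))"
```

```text
0.8167 [0.33982019 0.23842773 0.23270996] (array([119.4, 510.4,  -2.3]), array([-0.000e+00, -2.000e-04,  3.127e-01]))
```

Emit:
apply_moves(
  moves=[
    [120,510,-2,0,0,0.313,-1],
    [120,510,-2,0,0,0.313,-1],
    [120,510,-2,0,0,0.313,-1],
    [120,510,-2,0,0,0.313,-1],
    [120,510,-2,0,0,0.313,-1],
    [120,510,-2,0,0,0.313,-1],
    [120,510,-2,0,0,0.313,-1],
    [120,510,-2,0,0,0.313,-1],
  ],
)

```text
t: 1.48
eef_pos: [0.4865, -0.0612, 0.2339]
tcp_rot: [-0.0, 0.999, -0.045, -0.0]
ft_force: [1.3, -0.0, 0.1]
finger_gap: 0.0852
```

```bash
python3 -c "
from rig import robot
from h import *
s=robot.read_state();print(s['t'],s['eef_pos'],goal(s,[.567,-.234,.235],-5.4))"
```

```text
1.4833 [ 0.48648274 -0.06119279  0.23392218] (array([ 95.7, 164.9,  -1.1]), array([-0.0003,  0.0001,  0.0046]))
```

Emit:
apply_moves(
  moves=[
    [95,163,0,0,0,0.002,-1],
    [95,163,0,0,0,0.002,-1],
    [95,163,0,0,0,0.002,-1],
    [95,163,0,0,0,0.002,-1],
    [95,163,0,0,0,0.002,-1],
    [95,163,0,0,0,0.002,-1],
    [95,163,0,0,0,0.002,-1],
  ],
)

```text
t: 2.07
eef_pos: [0.5661, -0.2309, 0.2331]
tcp_rot: [-0.001, 0.999, -0.047, -0.001]
ft_force: [0.1, 0.4, 0.9]
finger_gap: 0.0854
```

Run:
```python
from rig import robot
from h import *
import cv2
s=robot.read_state();print(s['t'],s['eef_pos'],goal(s,[.567,-.234,.235],-5.4))
im=robot.capture("wrist"); c=robot.get_calibration("wrist"); print(c)
cv2.imwrite("pics/w1.png",cv2.resize(im[:,:,::-1],(800,600),interpolation=cv2.INTER_CUBIC))
```

```text
2.0667 [ 0.56610083 -0.23089365  0.23305726] (array([ 1.2,  3. , -1.9]), array([-0.0012,  0.0016,  0.0011]))
{'fovy': 66.69553365453093, 'cx': 257.2034510640206, 'cy': 190.30436276467262, 'position': array([ 0.57253861, -0.16462469,  0.37639594]), 'orientation': array([ 0.99025531, -0.13135074,  0.00716111, -0.0457178 ])}
```

View pics/w1.png

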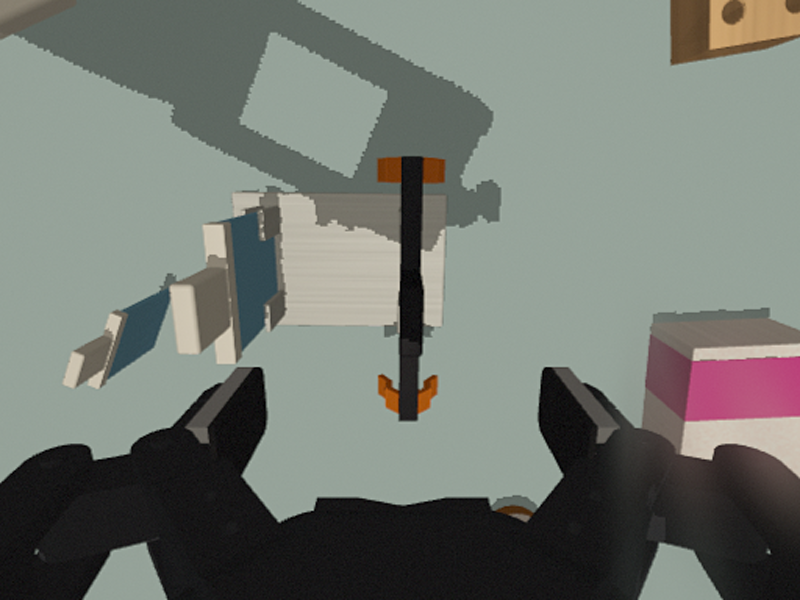

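The wrist view shows the gate bar running almost vertically through the picture, from (411,157) to (408,420) in the 800-wide image. The tab is centred near (411,315). The divider is clear of the left finger, at (190,310).

```bash
cat >> h.py <<'E'
def back(c,uv,z):
    f=192/np.tan(np.radians(c["fovy"])/2)
    d=rot(c["orientation"]).apply([(uv[0]-c["cx"])/f,-(uv[1]-c["cy"])/f,-1]); return c["position"]+d*(z-c["position"][2])/d[2]
E
python3 - <<'E'
from rig import robot
from h import *
import cv2
c=robot.get_calibration("wrist")
k=1.5625
for n,uv,z in (("bar+",(412,157),.121),("bar-",(408.5,420),.121),("tab top near end",(411.5,354),.165),("tab top far",(411.5,278),.165)):
    print(n,back(c,np.array(uv)/k,z).round(4))
s=robot.read_state();print(goal(s,[.5665,-.2345,.129],-5.4),s['ft_force'])
im=robot.capture("wrist")
cv2.imwrite("pics/w2.png",cv2.resize(im[90:290,210:310,::-1],(400,800),interpolation=cv2.INTER_CUBIC)[:600])
g=im.max(2).astype(int)
for r in (110,130,150,170,180,190,200,210,220,230,240,260):
    m=np.where(g[r,235:290]<55)[0]+235; print(r,m.min() if len(m) else None,m.max() if len(m) else None)
E
```

```text
bar+ [ 0.5782 -0.1562  0.121 ]
bar- [ 0.5624 -0.3128  0.121 ]
tab top near end [ 0.5689 -0.2509  0.165 ]
tab top far [ 0.5722 -0.2124  0.165 ]
(array([  1.3,   4.9, 104.2]), array([-0.0014,  0.0018,  0.0026])) [-1.31562686  1.07290576 -0.35651378]
110 258 270
130 257 270
150 257 269
170 257 268
180 257 269
190 256 270
200 256 270
210 256 271
220 256 269
230 256 267
240 256 267
260 256 266
```

Emit:
apply_moves(
  moves=[
    [4.5,4,40,0,0,0.006,-1],
    [4.5,4,70,0,0,0.006,-1],
    [4.5,4,95,0,0,0.006,-1],
    [4.5,4,103,0,0,0.006,-1],
    [4.5,4,103,0,0,0.006,-1],
    [4.5,4,103,0,0,0.006,-1],
  ],
)

```text
t: 2.67
eef_pos: [0.5708, -0.2335, 0.132]
tcp_rot: [0.0, 0.999, -0.048, 0.0]
ft_force: [-0.8, -0.9, 0.4]
finger_gap: 0.0851
```

Run:
```python
from rig import robot
from h import *
import cv2
s=robot.read_state();print(s['t'],s['ft_force'],s['eef_pos'],goal(s,[.570,-.234,.129],-5.7))
im=robot.capture("wrist")
cv2.imwrite("pics/w2.png",cv2.resize(im[:,:,::-1],(800,600),interpolation=cv2.INTER_CUBIC))
```

```text
2.6667 [-0.8229514  -0.93395745  0.36901573] [ 0.57079264 -0.23351858  0.13198325] (array([-0.7,  0.6,  3. ]), array([ 0.0002, -0.0006,  0.0037]))
```

View pics/w2.png

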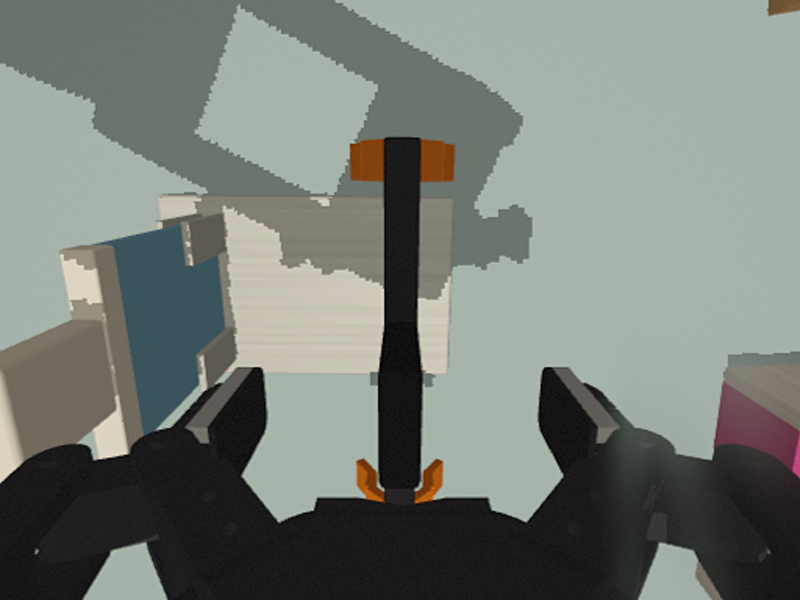

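The tab is centred between the fingers (at 400, with the fingers at 265 and 540). The divider is clear of the left finger, so I'll close.

Emit:
apply_moves(
  moves=[
    [0,0,2,0,0,0.003,0],
    [0,0,2,0,0,0.003,1],
    [0,0,2,0,0,0.003,1],
    [0,0,2,0,0,0.003,1],
    [0,0,2,0,0,0.003,1],
    [0,0,2,0,0,0.003,1],
    [0,0,2,0,0,0.003,1],
    [0,0,2,0,0,0.003,1],
  ],
  squeeze=60,
)

```text
t: 3.38
eef_pos: [0.5707, -0.2345, 0.1295]
tcp_rot: [0.0, 0.999, -0.05, 0.0]
ft_force: [0.1, -0.1, 2.2]
finger_gap: 0.0114
```

Emit:
apply_moves(
  moves=[
    [0,0,-20,0,0,0,1],
    [0,0,-45,0,0,0,1],
    [0,0,-75,0,0,0,1],
    [0,0,-110,0,0,0,1],
    [0,0,-145,0,0,0,1],
    [0,0,-160,0,0,0,1],
    [0,0,-160,0,0,0,1],
    [0,0,-160,0,0,0,1],
  ],
)

```text
t: 4.05
eef_pos: [0.5706, -0.2344, 0.2893]
tcp_rot: [0.0, 0.999, -0.05, 0.0]
ft_force: [0.8, -0.4, -2.2]
finger_gap: 0.011
```

Run:
```python
from rig import robot
from h import *
import cv2
s=robot.read_state();print(s['t'],s['ft_force'],s['finger_gap'],s['eef_pos'],goal(s,[.533,.12,.29],-10.4))
a=robot.capture("scene")[130:322,90:346,::-1]; b=robot.capture("side")[60:252,130:386,::-1]
w=robot.capture("wrist")[:,:,::-1]
f=lambda i:cv2.resize(i,(400,300),interpolation=cv2.INTER_CUBIC)
cv2.imwrite("pics/m2.png",np.vstack([np.hstack([f(a),f(b)]),np.hstack([f(w),0*f(w)])]))
```

```text
4.05 [ 0.78960792 -0.41243557 -2.22835463] 0.010967887286790337 [ 0.57061953 -0.23440052  0.28930282] (array([ -72.8, -348.9,   -0.9]), array([ 0.0004, -0.001 ,  0.0815]))
```

View pics/m2.png

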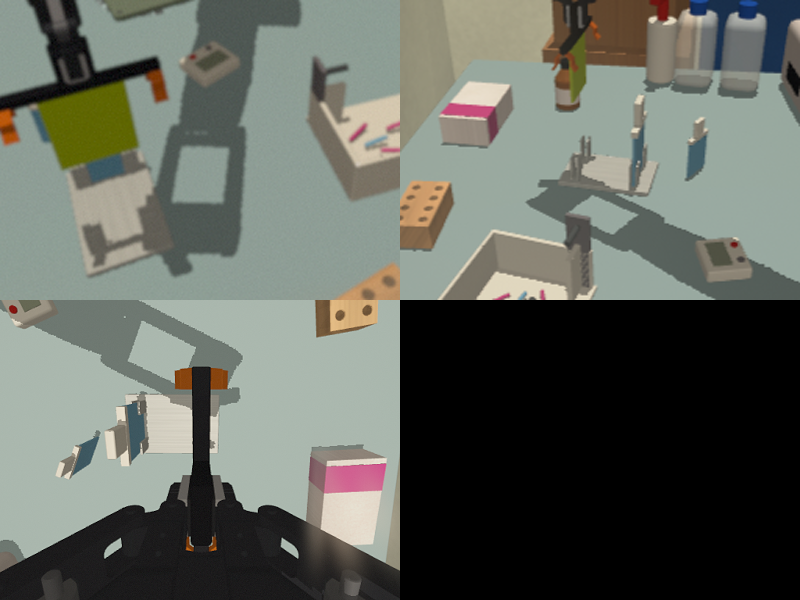

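The gate is held upright, and the rack now holds only the blue divider. The bar in hand is centred on the tool. Next I'll move near the bin, offset in x so the wrist camera can see the pins.

Emit:
apply_moves(
  moves=[
    [-30,-70,-5,0,0,0.02,1],
    [-65,-150,-5,0,0,0.04,1],
    [-90,-200,-5,0,0,0.06,1],
    [-110,-250,-5,0,0,0.07,1],
    [-125,-290,-5,0,0,0.082,1],
    [-132,-325,-5,0,0,0.082,1],
    [-137,-352,-5,0,0,0.082,1],
    [-137,-362,-5,0,0,0.082,1],
  ],
)

```text
t: 4.87
eef_pos: [0.4779, 0.0876, 0.2916]
tcp_rot: [0.0, 0.996, -0.091, -0.002]
ft_force: [1.6, 0.1, -0.9]
finger_gap: 0.0115
```

Emit:
apply_moves(
  moves=[
    [0,0,0,0,0,0,1],
    [0,0,0,0,0,0,1],
    [0,0,0,0,0,0,1],
  ],
)

```text
t: 5.12
eef_pos: [0.4793, 0.086, 0.2923]
tcp_rot: [0.0, 0.996, -0.09, -0.002]
ft_force: [0.1, -1.1, -1.4]
finger_gap: 0.0115
```

Run:
```python
from rig import robot
from h import *
import cv2
s=robot.read_state();print(s['t'],s['ft_force'],s['finger_gap'],s['eef_pos'],goal(s,[.533,.18,.29],-10.4))
w=robot.capture("wrist")[:,:,::-1]; c=robot.get_calibration("wrist")
cv2.imwrite("pics/w3.png",cv2.resize(w,(800,600),interpolation=cv2.INTER_CUBIC))
for p in ([.5223,.1236,.115],[.5429,.2363,.115]): print(proj(c,p)*1.5625)
```

```text
5.1167 [ 0.07353207 -1.12197378 -1.35004976] 0.011544262761794865 [0.47930387 0.08597474 0.29226011] (array([  35.9, -102.2,    2. ]), array([0.0012, 0.0029, 0.0005]))
[[452.57158477 203.49397552]]
[[457.45229322  16.36021163]]
```

View pics/w3.png

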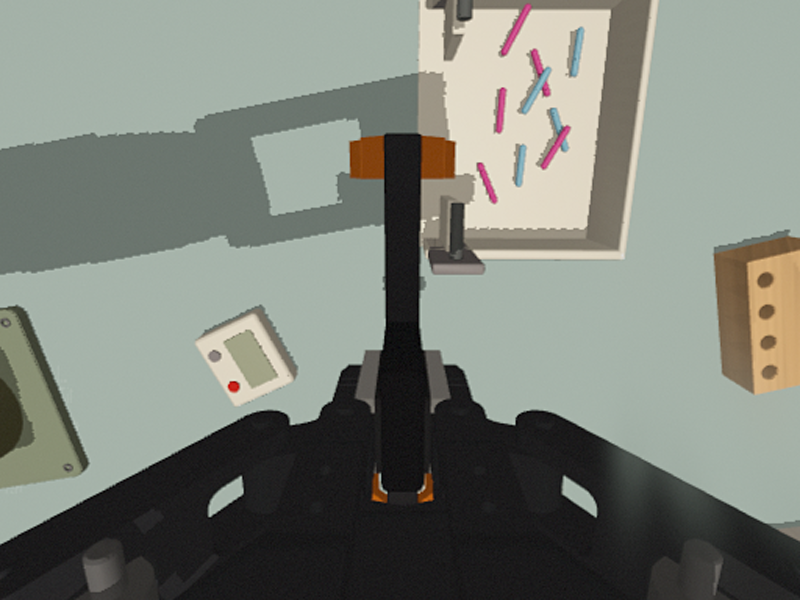

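The wrist view shows the −y pin tip at (457,203) and the +y pin tip at (464.5,20), with the bin body to the right. The triangulated points were 3–5 mm too low in x, so I'll refine with these.

Run:
```python
from rig import robot
from h import *
import cv2
c=robot.get_calibration("wrist"); s=robot.read_state()
im=cv2.imread("pics/w3.png"); 
A=back(c,np.array((457,203.5))/1.5625,.117);B=back(c,np.array((464.5,19.5))/1.5625,.117)
E=back(c,np.array((457,254))/1.5625,.117)
v=B-A;m=(A+B)/2;yaw=np.degrees(np.arctan2(-v[0],v[1]))
print(A,B,E,m,np.linalg.norm(v),yaw)
for x,z in (("high",.26),):print(goal(s,[m[0],m[1],z],-10.0))
```

```text
[0.52509795 0.12320604 0.117     ] [0.54662499 0.23324753 0.117     ] [0.51980969 0.08860905 0.117     ] [0.53586147 0.17822679 0.117     ] 0.1121273540384496 -11.068789454778848
(array([  38.4, -101.7,   32.4]), array([ 0.0011,  0.0024, -0.0081]))
```

Emit:
apply_moves(
  moves=[
    [20,-40,5,0,0,0.008,1],
    [30,-75,5,0.001,0.002,0.008,1],
    [38,-98,5,0.001,0.002,0.008,1],
    [38.5,-101.7,5,0.001,0.002,0.008,1],
    [38.5,-101.7,5,0.001,0.002,0.008,1],
    [38.5,-101.7,5,0.001,0.002,0.008,1],
    [38.5,-101.7,5,0.001,0.002,0.008,1],
  ],
)

```text
t: 5.75
eef_pos: [0.5362, 0.1772, 0.2885]
tcp_rot: [0.0, 0.995, -0.096, 0.001]
ft_force: [1.1, -0.3, -1.6]
finger_gap: 0.0115
```

Run:
```python
from rig import robot
from h import *
import cv2
s=robot.read_state();print(s['t'],s['ft_force'],s['finger_gap'],s['eef_pos'],goal(s,[.536,.178,.185],-10.9))
```

```text
5.75 [ 1.14358704 -0.26289422 -1.61864298] 0.011462589842235802 [0.53622075 0.17721353 0.28853552] (array([ -0.5,  -0.7, 103.5]), array([ 0.    , -0.0011, -0.0021]))
```

Emit:
apply_moves(
  moves=[
    [-0.5,-0.7,35,0,0,-0.002,1],
    [-0.5,-0.7,65,0,-0.001,-0.002,1],
    [-0.5,-0.7,90,0,-0.001,-0.002,1],
    [-0.5,-0.7,103,0,-0.001,-0.002,1],
    [-0.5,-0.7,103,0,-0.001,-0.002,1],
    [-0.5,-0.7,103,0,-0.001,-0.002,1],
  ],
)

```text
t: 6.25
eef_pos: [0.5357, 0.1786, 0.1856]
tcp_rot: [-0.0, 0.996, -0.095, -0.0]
ft_force: [0.1, 0.2, -1.2]
finger_gap: 0.0108
```

Run:
```python
from rig import robot
from h import *
import cv2
s=robot.read_state();print(s['t'],s['ft_force'],s['finger_gap'],s['eef_pos'],goal(s,[.536,.178,.140],-10.9))
a=robot.capture("scene")[80:272,250:450,::-1]; b=robot.capture("side")[120:320,120:320,::-1]
w=robot.capture("wrist")[:,:,::-1]
f=lambda i,s:cv2.resize(i,s,interpolation=cv2.INTER_CUBIC)
cv2.imwrite("pics/m3.png",np.hstack([f(a,(400,384)),f(b,(400,400))[:384]]))
```

```text
6.25 [ 0.13458357  0.22530929 -1.15646586] 0.010780341497586474 [0.53567317 0.17860885 0.18559202] (array([ 0.5,  0.5, 45.6]), array([-0.0002,  0.0005,  0.0006]))
```

View pics/m3.png

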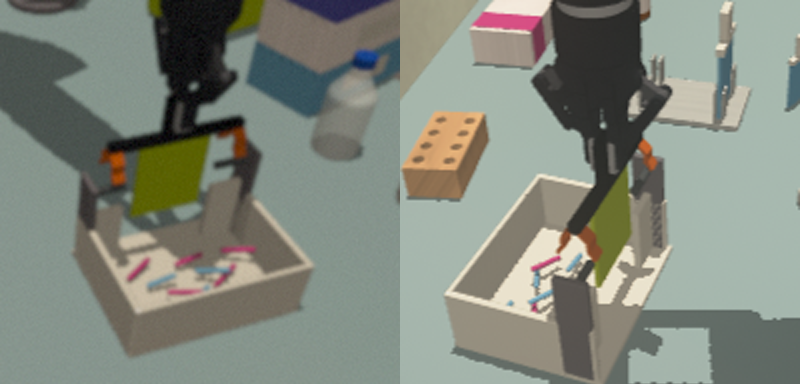

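Both knuckles stand right above their pins, and the panel hangs between the pin tips. I'll lower it gently.

Emit:
apply_moves(
  moves=[
    [0.5,0.5,10,0,0,0,1],
    [0.5,0.5,20,0,0,0,1],
    [0.5,0.5,28,0,0,0,1],
    [0.5,0.5,34,0,0,0,1],
    [0.5,0.5,38,0,0,0,1],
    [0.5,0.5,40,0,0,0,1],
    [0.5,0.5,40,0,0,0,1],
  ],
)

```text
t: 6.98
eef_pos: [0.5362, 0.1793, 0.145]
tcp_rot: [-0.0, 0.996, -0.094, -0.0]
ft_force: [0.4, 0.5, -1.8]
finger_gap: 0.0112
```

No contact yet. I'll continue in small steps.

Emit:
apply_moves(
  moves=[
    [0,0,1,0,0,0,1],
    [0,0,2,0,0,0,1],
    [0,0,3,0,0,0,1],
    [0,0,3,0,0,0,1],
  ],
)

```text
t: 7.32
eef_pos: [0.5368, 0.1793, 0.143]
tcp_rot: [-0.0, 0.996, -0.094, 0.001]
ft_force: [0.1, -0.3, -2.1]
finger_gap: 0.011
```

Emit:
apply_moves(
  moves=[
    [0,0,1,0,0,0,1],
    [0,0,2,0,0,0,1],
    [0,0,2,0,0,0,1],
  ],
)

```text
t: 7.57
eef_pos: [0.5365, 0.1793, 0.1408]
tcp_rot: [-0.0, 0.996, -0.094, 0.0]
ft_force: [0.3, -0.3, -1.2]
finger_gap: 0.0115
```

Emit:
apply_moves(
  moves=[
    [0,0,1,0,0,0,1],
    [0,0,2,0,0,0,1],
    [0,0,2,0,0,0,1],
    [0,0,2,0,0,0,1],
  ],
)

```text
t: 7.9
eef_pos: [0.5367, 0.1794, 0.1401]
tcp_rot: [-0.001, 0.996, -0.094, 0.0]
ft_force: [-2.9, -1.0, 4.6]
finger_gap: 0.0111
```

Emit:
apply_moves(
  moves=[
    [0,0,1,0,0,0,1],
    [0,0,2,0,0,0,1],
    [0,0,2,0,0,0,1],
    [0,0,2,0,0,0,1],
  ],
)

```text
t: 8.23
eef_pos: [0.5368, 0.1794, 0.14]
tcp_rot: [-0.0, 0.996, -0.094, 0.001]
ft_force: [-7.1, -1.9, 14.6]
finger_gap: 0.0111
```

Run:
```python
from rig import robot
from h import *
import cv2
s=robot.read_state();print(s['t'],s['ft_force'],s['finger_gap'],s['eef_pos'])
a=robot.capture("scene")[110:230,270:395,::-1]; b=robot.capture("side")[170:295,165:290,::-1]
f=lambda i,s:cv2.resize(i,s,interpolation=cv2.INTER_CUBIC)
cv2.imwrite("pics/m4.png",np.hstack([f(a,(400,384)),f(b,(400,400))[:384]]))
```

```text
8.2333 [-7.05411067 -1.90078475 14.64111484] 0.011140164831657272 [0.53676887 0.17940091 0.14000098]
```

View pics/m4.png

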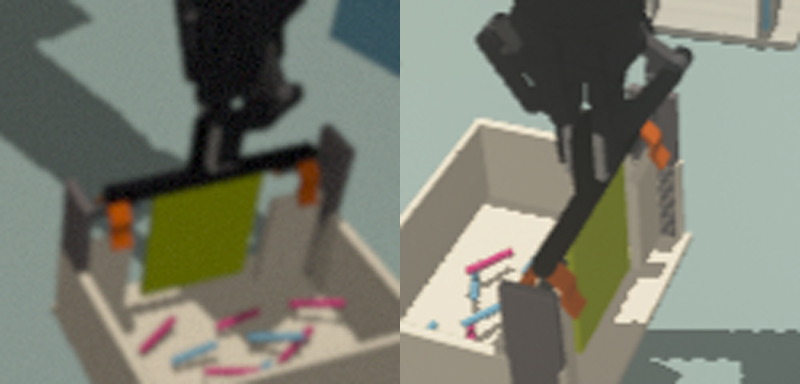

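Contact came at TCP z 0.140, as predicted, but there is a side force of −7 N in x. The knuckle may be riding on one flank, so I'll ease off, shift −x a little and press again.

Emit:
apply_moves(
  moves=[
    [0,0,-3,0,0,0,1],
    [-3,-1,-3,0,0,0,1],
    [-3,-1,-3,0,0,0,1],
    [-3,-1,-1,0,0,0,1],
    [-3,-1,0,0,0,0,1],
    [-3,-1,0,0,0,0,1],
  ],
)

```text
t: 8.83
eef_pos: [0.5344, 0.181, 0.1393]
tcp_rot: [-0.0, 0.996, -0.094, 0.001]
ft_force: [-5.5, -1.1, 13.2]
finger_gap: 0.0113
```

Emit:
apply_moves(
  moves=[
    [0,0,-3,0,0,0,1],
    [-3,2,-3,0,0,0,1],
    [-3,2,-3,0,0,0,1],
    [-3,2,-1,0,0,0,1],
    [-3,2,0,0,0,0,1],
    [-3,2,0,0,0,0,1],
  ],
)

```text
t: 9.33
eef_pos: [0.5335, 0.1793, 0.1394]
tcp_rot: [-0.001, 0.996, -0.094, 0.004]
ft_force: [1.5, 0.3, 7.9]
finger_gap: 0.0115
```

The side force is now nearly gone and z has dropped 0.6 mm, which matches resting on the crown. I'll unload and open.

Emit:
apply_moves(
  moves=[
    [0,0,-1.5,0,0,0,1],
    [0,0,-1.5,0,0,0,1],
    [0,0,-1.5,0,0,0,0.6],
    [0,0,-1.5,0,0,0,0.3],
    [0,0,-1.5,0,0,0,0],
    [0,0,-1.5,0,0,0,-0.5],
    [0,0,-1.5,0,0,0,-0.5],
  ],
)

```text
t: 9.92
eef_pos: [0.5294, 0.1794, 0.1374]
tcp_rot: [-0.0, 0.996, -0.094, -0.001]
ft_force: [0.3, -0.7, -0.2]
finger_gap: 0.0636
```

Run:
```python
from rig import robot
from h import *
import cv2
s=robot.read_state();print(s['t'],s['ft_force'],s['finger_gap'],s['eef_pos'])
a=robot.capture("scene")[110:230,270:395,::-1]; b=robot.capture("side")[170:295,165:290,::-1]
f=lambda i,s:cv2.resize(i,s,interpolation=cv2.INTER_CUBIC)
cv2.imwrite("pics/m5.png",np.hstack([f(a,(400,384)),f(b,(400,400))[:384]]))
```

```text
9.9167 [ 0.31388589 -0.70235162 -0.17964385] 0.06360634694327225 [0.52944574 0.17941305 0.13740976]
```

View pics/m5.png

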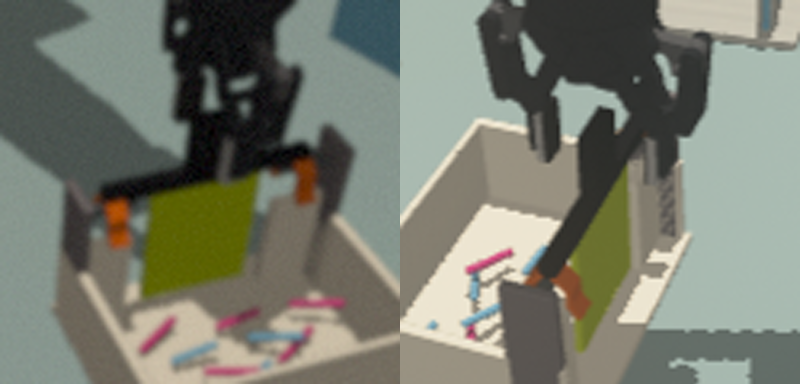

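The gate hangs free between the open fingers: in the side crop the tab is at (597,140), clear of the fingers at (545,130) and (650,150). I'll open fully and go straight up.

Emit:
apply_moves(
  moves=[
    [0,0,-5,0,0,0,-1],
    [0,0,-15,0,0,0,-1],
    [0,0,-35,0,0,0,-1],
    [0,0,-60,0,0,0,-1],
    [0,0,-95,0,0,0,-1],
    [0,0,-130,0,0,0,-1],
    [0,0,-150,0,0,0,-1],
    [0,0,-150,0,0,0,-1],
  ],
)

```text
t: 10.68
eef_pos: [0.534, 0.18, 0.2969]
tcp_rot: [-0.002, 0.996, -0.094, 0.007]
ft_force: [-0.4, 0.9, 0.8]
finger_gap: 0.0852
```

Run:
```python
from rig import robot
from h import *
import cv2
s=robot.read_state();print(s['t'],s['ft_force'],s['finger_gap'],s['eef_pos'])
a=robot.capture("scene")[110:230,270:395,::-1]; b=robot.capture("side")[170:295,165:290,::-1];w=robot.capture("wrist")[:,:,::-1]
c=robot.get_calibration("wrist")
f=lambda i,s:cv2.resize(i,s,interpolation=cv2.INTER_CUBIC)
cv2.imwrite("pics/m6.png",np.vstack([np.hstack([f(a,(400,300)),f(b,(400,300))]),np.hstack([f(w,(400,300)),f(w[100:292,128:384],(400,300))])]))
# expected seated points
y=np.radians(-10.9);X=np.array([np.cos(y),np.sin(y),0]);Y=np.array([-np.sin(y),np.cos(y),0]);O=np.array([.536,.178,.115]);Z=np.array([0,0,1])
for n,p in {"bar-ytop":O-.079*Y+.017*Z,"bar+ytop":O+.079*Y+.017*Z,"tabtop":O+.061*Z,"panel-y bot":O-.042*Y-.095*Z,"panel+y bot":O+.042*Y-.095*Z}.items():
    u=proj(robot.get_calibration("scene"),p)[0];v=proj(robot.get_calibration("side"),p)[0];q=proj(c,p)[0]
    print(n,((u-[270,110])*[3.2,2.5]).round(),((v-[165,170])*[3.2,2.4]+[400,0]).round(),(q*.78125+[0,300]).round(),((q-[128,100])*1.5625+[400,300]).round())
```

```text
10.6833 [-0.44918606  0.94378553  0.81539046] 0.08520587976797431 [0.53396136 0.18002113 0.29685011]
bar-ytop [106. 148.] [638.  77.] [205. 491.] [609. 527.]
bar+ytop [314. 113.] [538. 195.] [205. 376.] [611. 296.]
tabtop [222.  89.] [588.  90.] [206. 446.] [611. 435.]
panel-y bot [140. 231.] [625. 197.] [204. 447.] [608. 437.]
panel+y bot [242. 212.] [577. 262.] [204. 401.] [608. 345.]
```

View pics/m6.png

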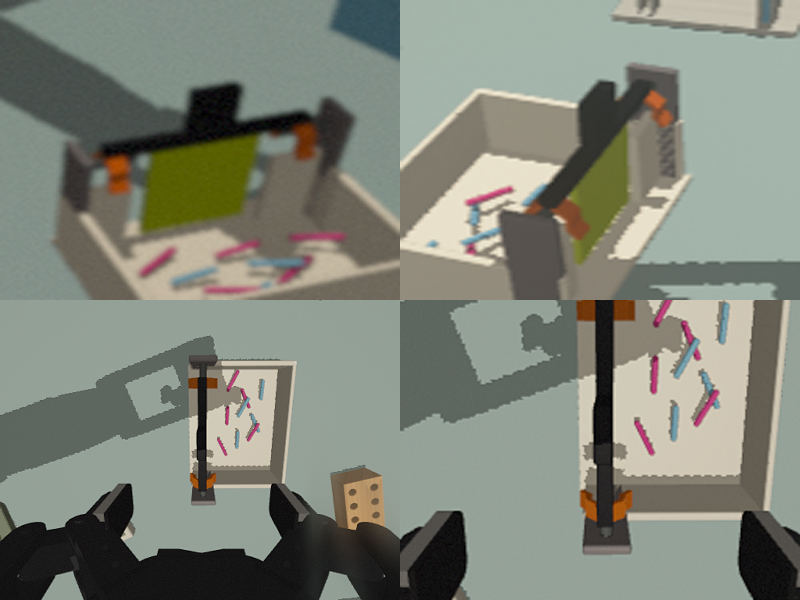

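The gate hangs in place. In the scene crop, the bar ends are at (100,148) and (310,113), against (106,148) and (314,113) expected when seated. The panel's lower corners are at (140,230) and (243,213), against (140,231) and (242,212). The wrist view shows both arches over the pins and between the ears. As a last check I'll see whether it stays still.

Emit:
apply_moves(
  moves=[
    [0,0,-15,0,0,0,-1],
    [0,0,-15,0,0,0,-1],
    [0,0,-15,0,0,0,-1],
    [0,0,-15,0,0,0,-1],
    [0,0,-15,0,0,0,-1],
    [0,0,-15,0,0,0,-1],
  ],
)

```text
t: 11.33
eef_pos: [0.5299, 0.1792, 0.3022]
tcp_rot: [-0.0, 0.996, -0.094, -0.0]
ft_force: [0.2, 0.6, -0.6]
finger_gap: 0.0852
```

Run:
```python
from rig import robot
from h import *
import cv2,time
a=robot.capture("side").astype(float)
for _ in range(10): b=robot.capture("side").astype(float)
print("gate change",np.abs(a-b)[190:290,190:250].mean(), "div region",np.abs(a-b)[110:185,270:300].mean(),"vs start",np.abs(b-cv2.imread("pics/side0.png")[:,:,::-1])[110:185,270:300].mean())
g=cv2.resize(cv2.imread("pics/m6.png")[:300,400:],(125,125)).astype(float)
n=b[170:295,165:290,::-1]
print("gate vs earlier",np.abs(g-n)[20:110,30:90].mean())
s=robot.read_state();print(s['t'],s['ft_force'],s['joint_velocities'].round(3))
robot.sign_off()
```

```text
gate change 0.34144444444444444 div region 0.302962962962963 vs start 17.314222222222224
gate vs earlier 0.8641358024691358
11.8833 [-0.04749174 -0.01867981  0.01712766] [-0.002  0.002  0.001  0.001  0.001  0.002]
the job is handed in; nothing more can be done
```

The gate hangs on the bin's two pins by itself, and I handed the job in at 11.9 s of the 45 s allowed. I lifted it out of the rack by its black tab, lowered it until it pressed down on the pins, eased it about 3 mm in −x, then let go and raised the arm clear.

**Seating:** It made contact at tool height 0.140 m, against 0.1405 m predicted for fully down. Easing it in −x cut the side force from −7 N to +1.5 N, and the tool sank a further 0.6 mm. After release, the bar ends and panel corners were within about 2 pixels of where they should be when seated. The bar sits about 2–4 mm towards −x of my estimate, and I did not measure any lean separately.

**At hand-in:** The gate did not move over the last half second of pictures. The arm was still, touching nothing, and read no outside force.

**Check that disagreed:** The part of the side picture around the blue divider differed from the start picture (mean difference 17). I did not view that picture, so I can't say why; the raised arm or its shadow may be in the way. The divider was standing in the rack in the pictures taken after the lift and just before seating, nothing went near it afterwards, and that part of the picture was steady at the end.

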